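Break the lid stay and shut the instrument case

TASK

Close the small aluminium instrument case, whose lid is propped open by a locked folding stay. First lift the lid back past upright until it leans open by itself and let go of it; then, with the lid left standing, break the stay at its knuckle so that it folds down towards the hinge; then take the lid again by its bar and lower it under control, never letting it drop, until it is fully shut, and let go. Do not shift the mouse, the meter or the screwdriver.

Things in the scene. Friction and masses are not known exactly. Their poses are not given: they have to be found in the camera images.
- case: fixed aluminium case, grey foam inside, 140 mm deep (x), 220 wide (y), 100 high without the lid. Origin: centre of its underside; its +x points from the front (robot side, where the lid bar is when shut) to the rear (hinge), z up. Place and yaw vary. It carries the lid (0.75 kg, varies) and, outside its +y side, the stay.
- lid (a joint): lid angle: 0 shut, grows as it opens, 1.57 upright, 1.80 at its back stop. Starts near 1.05, its weight on the locked stay; it can be lifted from there to 1.80 (the stay's foot rides up its guide). The hinge is nearly free: below 1.3 rad the lid falls forward, to 1.05 if the stay is locked, right shut if it is broken; above 1.5 it leans back alone, with only about 0.2 Nm.
- lid_hinge (a point): point on the lid's hinge line (along the case's y) at mid-width: in the case's frame 70 mm to the rear of the origin, 100 mm up.
- lid_bar (a point): centre of the lid's round bow bar: 14 mm thick, along the case's y, 110 mm between its side arms, 40 mm ahead of the lid's front edge; 180 mm from the hinge line along the lid and 15 mm square to it (above hinge level when shut). Can be pinched at any lid angle and turns in the fingers. With the lid shut 33 mm are clear between bar and case: open to about 35 mm there.
- stay_pin (a point): pin on the lid's +y side that carries the stay's upper link: 85 mm from the hinge line along the lid, 15 mm square to it (to the lid's outside). While the lid stands still, the knuckle swings about this pin at 87 mm. The lid is a tray 30 mm thick.
- knuckle_bar (a point): middle of the knuckle's finger bar: round, 17 mm thick, 65 mm long along the case's y, sticking out past the case's +y side (this point 52 mm outside it, 23 mm from the bar's end). The stay is two flat 87 mm links, from a guide on the case to stay_pin. Push the bar to the rear and down, square to the links (35 degrees off vertical with the lid leaning back): it gives at 2 to 4 N.
- knuckle (a joint): angle of the stay's knuckle: 2.14 is locked (at its stop, 0.14 rad past straight); smaller is broken and folded, about 0 when the lid is shut. It counts as broken below 1.5. It turns stiffly (0.07 Nm friction) and keeps its angle when let go.
- mouse: loose black computer mouse, 105 x 60 x 33 mm, on the table at the case's -y side; origin at the centre of its underside. Not to be moved.
- meter: loose grey hand-held meter lying flat, 150 x 75 x 45 mm, on the table well off the case's +y side; origin at the centre of its underside. Not to be moved.
- screwdriver: loose screwdriver lying on the table beyond the mouse; origin at its underside. Not to be moved.

How it is judged:
On the way, in this order (a step that is already met when the one before it is completed fails the run):
1. the lid leans open by itself past upright (over 1.65 rad), untouched, the stay still locked (value of joint lid above 1.65 rad and value of joint knuckle above 1.942 rad and contact force between each of the arm, the fingers and case below 0.1 N), for 0.3 s.
2. the stay is broken at its knuckle (under 1.5 rad) with the lid still standing back (over 1.6 rad), and nothing touches lid or stay (value of joint knuckle below 1.5 rad and value of joint lid above 1.6 rad and contact force between each of the arm, the fingers and case below 0.1 N), for 0.2 s.
3. the lid, three quarters down (under 0.45 rad), is carried by the fingers (value of joint lid between 0.05 and 0.45 rad and contact force between the fingers and case above 0.5 N), for 0.1 s.
At the end, for the whole second after the job is handed in: the lid is fully shut (joint under 0.03 rad, about 5 mm at the bar) and at rest with the stay folded (knuckle under 0.3 rad), and the mouse, the meter and the screwdriver are within 20 mm of where they were (value of joint lid below 0.03 rad and value of joint knuckle below 0.3 rad and velocity of joint lid between -0.05 and 0.05 rad/s and distance of each of mouse, meter, screwdriver from where it was at the start of the episode below 0.02 m); the robot touches nothing.
It fails at once if the lid falls or is thrown shut (closing faster than 2 rad/s) (velocity of joint lid below -2 rad/s).
It fails at once if the mouse is shifted by more than 20 mm (distance of mouse from where it was at the start of the episode above 0.02 m).
It fails at once if the meter is shifted by more than 20 mm (distance of meter from where it was at the start of the episode above 0.02 m).
It fails at once if the screwdriver is shifted by more than 20 mm (distance of screwdriver from where it was at the start of the episode above 0.02 m).
It also fails if it takes over 64 s, if anything falls off the work surface, if the arm or the gripper's body presses on something with over 40 N, if the wrist force passes 120 N, or if a joint passes its speed limit or range.

ROBOT

A 6-joint arm with a two-finger parallel gripper is mounted at the origin on the work surface. World frame = base frame: x ahead of the robot, y to its left, z up, the work surface at z = 0. Lengths are in m, angles in rad, forces in N, time in s.
With the tool pointing down it reaches from about 0.325 to 0.775 m from the base axis. Payload 5.5 kg.
Tool frame: the origin (TCP) lies on the mounting face of the last link; the fingertips stand 182 mm ahead of it and the grasp point (between the pads) lies 163 mm ahead of it; z points along the fingers, y is the direction in which the jaws open and shut (so a half turn about z gives the same grasp; the last joint's range is limited). The gripper opens to 88 mm and grips with 3 to 60 N. Pads are 20 mm wide; open, the fingers measure 115 mm over their backs; the gripper's body (75 mm by 178 mm) begins 61 mm behind the grasp point.
Start: joints at [-1.179, 0.091, 1.231, -0, 1.82, -0.057], TCP at [0.26, -0.541, 0.405] pointing down, gripper open.
Joint ranges: [-2.87, 2.87], [-0.86, 2.18], [0.17, 2.46], [-1.51, 4.65], [0.06, 2.69], [-2.65, 2.65]. Speed limits (rad/s): [2.57, 2.57, 3.01, 3.14, 3.14, 3.14].

INTERFACE

Orientations are given as a 3x3 rotation matrix whose columns are the frame's x, y, z axes.
In Python, from workcell import get_obs, grab_frame, sign_off gives the robot as it stands.
- The arm moves only by the tool send_rows, never from a script. Its argument "increments" is a list of rows, each a list of 4 numbers: the shift along the world's x, y, z in m, then the turn about the world's z in rad. In form: [[x, y, z, turn], ...]. A call has 1 to 8 rows; each row is the pose to reach, as a shift and turn from the pose commanded when the call began; what a row does not reach only later rows make up. A row lasts 1/12 s, in which the tool goes at most 41.7 mm and 7.16 degrees, less where a joint would pass 70% of its speed; a pose out of reach is approached as far as the arm can. A call with a gripper value outside its range is refused whole. "fingers" is the opening, from 0 (shut) to 1 (fully open), set as the call begins (left out, the last holds). The fingers move at their own pace and stop on an object; "force" is the grip in N (left out, the last holds). Time passes only in rows, so rows that repeat a pose let the fingers close. It gives the time, the measured TCP pose, the force and the opening at its end, in the units of the state.
- get_obs(): the state, without advancing time (a new reading comes with each control period).
- grab_frame(name): name is "side" or "top"; returns a dict with "image" (420x560x3 uint8, red, green, blue), "fovy" (degrees; the focal length in pixels is half the picture's height over the tangent of half this angle, whatever the lens; pixels are square), "cx", "cy" (the principal point, pixels), "xyz" and "orientation" of the camera in the world. Camera axes: x right, y up, looking along -z (the intrinsics and any distortion apply to the point x, -y, -z); pixel columns grow to the right and rows downward; lengths in m; the calibration is good to about 2 mm. A picture is of the moment at which its call begins. There is no depth.
- sign_off(): hands the job in, once; it reports no verdict.
The state is a dict: "t": time; "qpos": joint angles; "joint_velocities": joint speeds; "joint_efforts": joint torques, N m; "ee_pos": TCP position; "tcp_rot": TCP orientation; "contact_force": force on the tool from outside, world axes, zero at the start; "ft_torque": the same for the moment, N m; "opening": finger opening in m.
Only numpy, scipy, OpenCV 4.12 (cv2) and the standard library are available. Lean on these libraries where they do the work, as an engineer would, in place of code of your own. Each camera call takes 0.05 s, during which the arm holds its last target. There are 200 camera calls.

## Working session

There is one attempt and no reset: what is moved stays moved. The work goes in short steps, Python scripts to look and compute and a tool call to move; the robot and the scene stay as the last step left them, time stands still between calls to the robot, and variables do not carry over. Pictures are saved under pics/ and viewed, about 8 in all and at most 12, crops included, and the job is handed in when it is done.

Besides the shell and the picture viewer there is one more tool, called after ">>>" as name(argument=value, ...) on one line, values as JSON. send_rows: Moves the arm, as the interface text tells. Its arguments: {"type":"object","properties":{"increments":{"type":"array"},"fingers":{"type":"number"},"force":{"type":"number"}},"required":["increments"]}

```bash
mkdir -p pics; ls; python3 - <<'E'
from workcell import get_obs, grab_frame
import cv2,json
o=get_obs(); print(o)
for n in("side","top"):
    f=grab_frame(n); cv2.imwrite(f"pics/{n}0.png",f["image"][:,:,::-1]); print({k:v for k,v in f.items() if k!="image"})
E
```

```text
pics
{'t': 0.0, 'qpos': array([-1.17868920e+00,  9.18547447e-02,  1.23186982e+00, -3.12707148e-05,
        1.81980989e+00, -5.66815865e-02]), 'joint_velocities': array([-1.52362913e-04, -5.67199469e-04, -6.47573663e-04,  7.43941375e-05,
        1.00096498e-03, -7.39960391e-04]), 'joint_efforts': array([-1.17840118e-04, -4.46452546e+01, -4.06450617e+01,  6.98727812e-02,
        2.93051417e-02, -1.34068077e-04]), 'ee_pos': array([ 0.26034917, -0.54063219,  0.40351808]), 'tcp_rot': array([[ 9.00976670e-01,  4.33866854e-01, -7.70037226e-04],
       [ 4.33867530e-01, -9.00974909e-01,  1.78284406e-03],
       [ 7.97327266e-05, -1.94039506e-03, -9.99998114e-01]]), 'contact_force': array([-0.49691912, -0.36457327, -0.3795491 ]), 'ft_torque': array([0.00305736, 0.03203026, 0.05027507]), 'opening': 0.08764891764098036}
{'fovy': 57.99701374426868, 'cx': 287.30133118593875, 'cy': 213.00191103670852, 'xyz': array([0.39428159, 0.61093866, 0.74912391]), 'orientation': array([[-0.95727076,  0.21749441, -0.19060134],
       [-0.28885225, -0.68709566,  0.66668128],
       [ 0.0140381 ,  0.69325013,  0.72056033]])}
{'fovy': 55.06495191318073, 'cx': 280.6066404359726, 'cy': 209.73582186413654, 'xyz': array([ 0.51719286, -0.01969976,  1.18665367]), 'orientation': array([[ 0.02336439,  0.99836433, -0.05218014],
       [-0.99968075,  0.02282935, -0.01082644],
       [-0.0096175 ,  0.05241644,  0.998579  ]])}
```

View pics/side0.png

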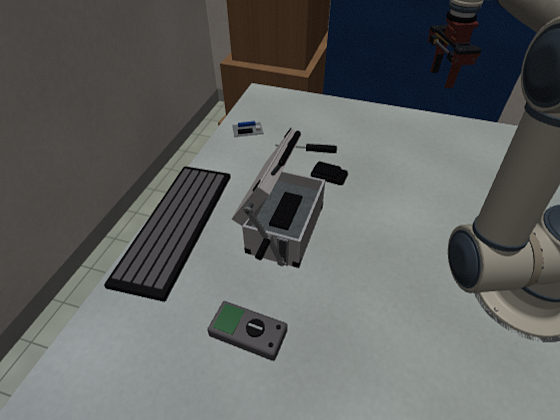

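View pics/top0.png

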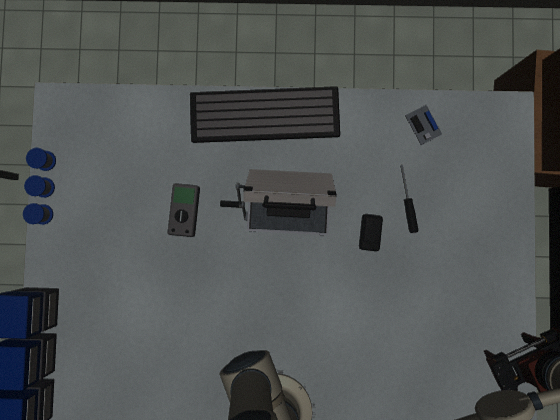

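Side view: the lid is open, with its bar near (290,150), the stay at the near side and the knuckle bar near (263,245). Top view: the case spans x 248–335, the lid bar is at about (290,207), the knuckle bar is at about (231,204), the meter is at left and the mouse at right. I'll zoom in on both views.

```bash
python3 - <<'E'
import cv2,numpy as np
t=cv2.imread("pics/top0.png")[160:245,210:350]; s=cv2.imread("pics/side0.png")[120:280,225:345]
t=cv2.resize(t,None,fx=3.2,fy=3.2,interpolation=cv2.INTER_CUBIC); s=cv2.resize(s,None,fx=2.8,fy=2.8,interpolation=cv2.INTER_CUBIC)
c=np.zeros((max(t.shape[0],s.shape[0]),t.shape[1]+s.shape[1],3),np.uint8); c[:t.shape[0],:t.shape[1]]=t; c[:s.shape[0],t.shape[1]:]=s
c=np.clip(c*1.6,0,255).astype(np.uint8); print(c.shape); cv2.imwrite("pics/crop0.png",c)
E
```

```text
(448, 784, 3)
```

View pics/crop0.png

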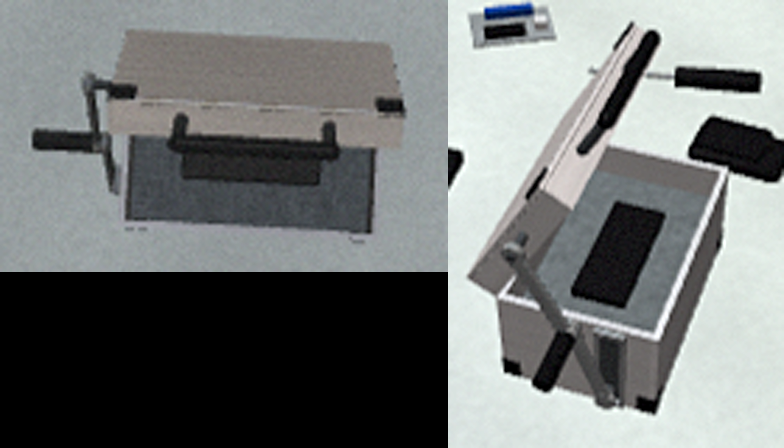

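The top crop shows the rim's front corners at crop (126,219) and (371,232), the bar from (175,145) to (335,152), and the knuckle bar from (35,139) to (98,141). The side crop shows rim corners at (500,295), (655,333) and (727,170), and the knuckle bar from (540,386) to (572,338). I'll cast these.

```bash
cat > h.py <<'E'
import numpy as np, cv2
from workcell import get_obs, grab_frame
def ray(f,u,v):
    F=210/np.tan(np.radians(f["fovy"]/2)); R=np.array(f["orientation"])
    return np.array(f["xyz"]), R@np.array([(u-f["cx"])/F,-(v-f["cy"])/F,-1.])
def onz(f,u,v,z):
    o,d=ray(f,u,v); return o+d*(z-o[2])/d[2]
def tri(f,p,g,q):
    (a,d),(b,e)=ray(f,*p),ray(g,*q)
    s=np.linalg.lstsq(np.c_[d,-e],b-a,rcond=None)[0]; P,Q=a+d*s[0],b+e*s[1]
    return (P+Q)/2,np.linalg.norm(P-Q)
def proj(f,P):
    F=210/np.tan(np.radians(f["fovy"]/2)); c=np.array(f["orientation"]).T@(np.array(P)-f["xyz"])
    return np.array([f["cx"]-F*c[0]/c[2], f["cy"]+F*c[1]/c[2]])
E
python3 - <<'E'
from h import *
np.set_printoptions(precision=4,suppress=True)
T=grab_frame("top");S=grab_frame("side")
t=lambda x,y:(210+x/3.2,160+y/3.2); s=lambda x,y:(225+(x-448)/2.8,120+y/2.8)
fl,fr=onz(T,*t(126,219),.1),onz(T,*t(371,232),.1); print("top rim",fl,fr,np.linalg.norm(fl-fr))
a,b,c=[onz(S,*s(*p),.1) for p in((655,333),(727,170),(500,295))]; print("side rim fl fr rl",a,b,c,np.linalg.norm(a-b),np.linalg.norm(a-c))
print("kb end",tri(T,t(35,139),S,s(541,384))); print("kb in",tri(T,t(98,141),S,s(571,340)))
print("bar near",tri(T,t(175,146),S,s(598,135))); print("bar far",tri(T,t(335,152),S,s(652,40)))
print("pin",tri(T,t(90,82),S,s(514,248)))
# stay lines
E
```

```text
top rim [0.5216 0.0751 0.1   ] [ 0.5155 -0.1313  0.1   ] 0.20647822696541587
side rim fl fr rl [0.518  0.0794 0.1   ] [ 0.5072 -0.1302  0.1   ] [0.6505 0.0785 0.1   ] 0.20991885098804453 0.1324804321847792
kb end (array([0.5874, 0.1541, 0.0997]), np.float64(0.00015419602681089066))
kb in (array([0.5846, 0.1008, 0.0922]), np.float64(0.005693277880753148))
bar near (array([0.5781, 0.0287, 0.2477]), np.float64(0.006443388729608982))
bar far (array([ 0.5729, -0.0882,  0.2564]), np.float64(0.0003506904570856237))
pin (array([0.6266, 0.0987, 0.1822]), np.float64(0.0024190884408120243))
```

```bash
python3 - <<'E'
from h import *
np.set_printoptions(precision=4,suppress=True)
T=grab_frame("top");S=grab_frame("side")
g=cv2.cvtColor(T["image"],cv2.COLOR_RGB2GRAY)
print(g[200:214,268:312:6].T)   # columns across the bar
print(g[196:212,222:240:4].T)
# bar points: darkest row centroid
def cen(c,r0,r1,th):
    w=np.clip(th-g[r0:r1,c].astype(float),0,None); return (w*np.arange(r0,r1)).sum()/w.sum()
for c in (270,274,306,310): r=cen(c,202,210,60); print(c,r,onz(T,c,r,.262))
for c in (223,229,235): r=cen(c,198,209,80); print(c,r,onz(T,c,r,.095))
E
```

```text
[[58 64 28 17 24 19 17 15 23 25 25 24 23 24]
 [86 91 37 14 22 21 18 14 25 24 26 26 24 27]
 [86 88 44 13 19 21 17 16 15 28 25 27 26 25]
 [90 86 68 28 14 26 19 11 20 28 23 28 25 27]
 [88 85 92 39 15 24 20 17 11 25 23 29 18 25]
 [89 87 89 41 22 20 22 18 18 21 27 26 23 23]
 [89 89 89 69 28 19 27 12  9 15 20 26 24 23]
 [51 64 66 69 33 10 28 22 18 11 33 31 36 31]]
[[ 95  96  97  99  56  25  24  18  14  12  25  91  98  99 101  97]
 [ 97  94  97  98  79  32  15  23  20  16  21  85 100  97  94  97]
 [ 98  98  97 102  78  31  14  21  22  16  15  88  98  98  95  96]
 [ 93  93  95  97 100  43   9  18  22  13  15  60  96 100  97 100]
 [ 38  45  38  46  66  33  16  26  29  27  20  25  88 104 100  96]]
270 205.5151515151515 [0.5747 0.0149 0.262 ]
274 205.6032786885246 [0.5747 0.0057 0.262 ]
306 206.58333333333334 [ 0.5741 -0.0678  0.262 ]
310 206.69327731092437 [ 0.5741 -0.077   0.262 ]
223 203.38582677165354 [0.5879 0.1492 0.095 ]
229 203.62326869806094 [0.5877 0.1328 0.095 ]
235 203.97206703910615 [0.5871 0.1165 0.095 ]
```

>>> send_rows(increments=[[0,0,0.04,0.1],[0.01,0.016,0.08,0.2],[0.03,0.05,0.1,0.32],[0.05,0.08,0.12,0.44],[0.07,0.115,0.12,0.55],[0.09,0.15,0.12,0.66],[0.11,0.18,0.12,0.77],[0.13,0.21,0.12,0.88]], fingers=0.6, force=20)

```text
t: 0.97
ee_pos: [0.3908, -0.3286, 0.5252]
tcp_rot: [[0.234, 0.972, 0.001], [0.972, -0.234, -0.001], [-0.001, 0.001, -1.0]]
contact_force: [0.1, 0.9, -0.4]
opening: 0.0528
```

>>> send_rows(increments=[[0.02,0.033,0,0.1],[0.04,0.066,0,0.21],[0.062,0.1,0,0.21],[0.085,0.14,0,0.21],[0.11,0.18,0,0.21],[0.135,0.22,0,0.21],[0.16,0.26,0,0.21],[0.185,0.301,0,0.21]])

```text
t: 1.63
ee_pos: [0.5616, -0.0508, 0.5247]
tcp_rot: [[0.032, 0.999, 0.0], [0.999, -0.032, -0.0], [-0.0, 0.0, -1.0]]
contact_force: [0.1, -0.3, 0.6]
opening: 0.0528
```

>>> send_rows(increments=[[0,0,0,0],[0,0,0,0],[0,0,0,0],[0,0,0,0]])

```text
t: 1.97
ee_pos: [0.5606, -0.0538, 0.525]
tcp_rot: [[0.033, 0.999, 0.0], [0.999, -0.033, -0.0], [-0.0, 0.0, -1.0]]
contact_force: [-1.3, 0.2, -0.0]
opening: 0.0527
```

```bash
python3 - <<'E'
from h import *
o=get_obs(); print(o["ee_pos"],o["tcp_rot"][:,1],o["qpos"],o["contact_force"])
S=grab_frame("side");T=grab_frame("top")
a=S["image"][40:240,180:380];b=T["image"][110:270,200:380]
a=cv2.resize(a,(400,400));b=cv2.resize(b,(400,356)); b=np.vstack([b,np.zeros((44,400,3),np.uint8)])
cv2.imwrite("pics/hov.png",np.clip(np.hstack([a,b])[:,:,::-1]*1.5,0,255).astype(np.uint8))
E
```

```text
[ 0.56056041 -0.05382242  0.52496479] [ 9.99443553e-01 -3.33536170e-02  3.48216624e-04] [-1.56020537e-01  5.14084287e-02  1.05592041e+00 -4.28267021e-04
  2.03386569e+00 -1.22852037e-01] [-1.31171556  0.20676361 -0.04600402]
```

View pics/hov.png

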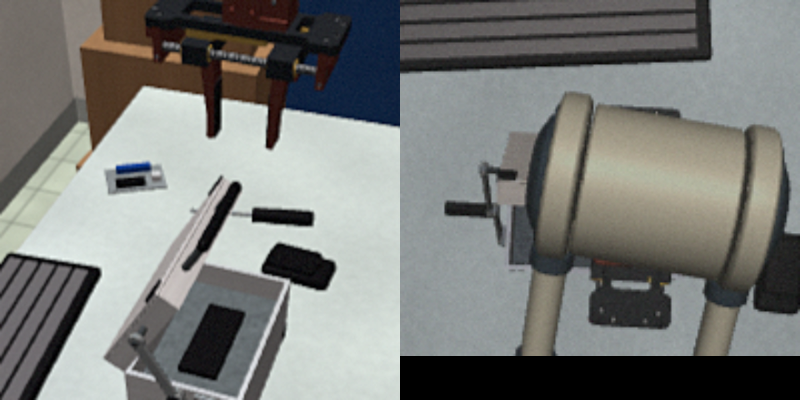

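The picture shows the open fingers above the bar with the jaws across it; the bar runs from about (190,265) to (235,185) in the left half. Next I shift 14 mm and 24 mm and descend.

>>> send_rows(increments=[[0.0145,0.024,-0.01,0],[0.0145,0.024,-0.03,0],[0.0145,0.024,-0.05,0],[0.0145,0.024,-0.065,0],[0.0145,0.024,-0.08,0],[0.0145,0.024,-0.09,0],[0.0145,0.024,-0.095,0],[0.0145,0.024,-0.095,0]])

```text
t: 2.73
ee_pos: [0.5753, -0.0296, 0.4287]
tcp_rot: [[0.033, 0.999, -0.002], [0.999, -0.033, 0.0], [0.0, -0.002, -1.0]]
contact_force: [-0.1, -0.1, -0.4]
opening: 0.0531
```

```bash
python3 - <<'E'
from h import *
o=get_obs(); print(o["ee_pos"],o["contact_force"])
S=grab_frame("side")
a=S["image"][100:250,220:370]
cv2.imwrite("pics/gr.png",np.clip(cv2.resize(a,(500,500))[:,:,::-1]*1.5,0,255).astype(np.uint8))
E
```

```text
[ 0.57528572 -0.02957325  0.42868525] [-0.07143767 -0.09142942 -0.35255436]
```

View pics/gr.png

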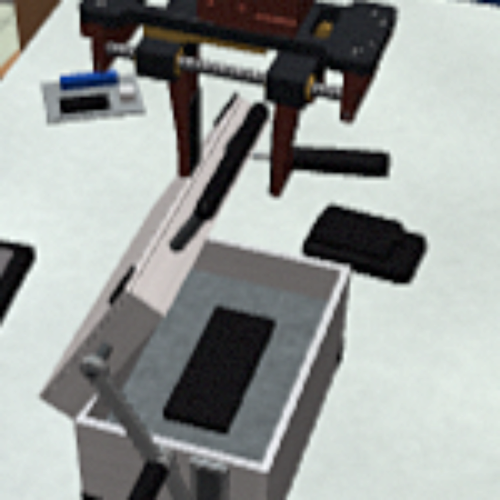

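The bar lies between the two finger tips, around (245,140) in the crop. Closing now.

>>> send_rows(increments=[[0,0,0,0],[0,0,0,0],[0,0,0,0],[0,0,0,0],[0,0,0,0],[0,0,0,0]], fingers=0, force=15)

```text
t: 3.28
ee_pos: [0.5755, -0.0288, 0.4298]
tcp_rot: [[0.032, 0.999, 0.0], [0.999, -0.032, 0.0], [0.0, 0.0, -1.0]]
contact_force: [0.5, -0.1, 0.4]
opening: 0.0163
```

>>> send_rows(increments=[[0.006,0,0.0027,0],[0.0125,0,0.0053,0],[0.019,-0.001,0.0077,0],[0.0254,-0.001,0.0096,0],[0.032,-0.001,0.0114,0],[0.0385,-0.001,0.0129,0],[0.045,-0.0015,0.0142,0],[0.0518,-0.002,0.0153,0]])

```text
t: 3.95
ee_pos: [0.6282, -0.0308, 0.4448]
tcp_rot: [[0.032, 0.999, -0.0], [0.999, -0.032, 0.0], [0.0, -0.0, -1.0]]
contact_force: [-2.1, 1.4, 1.9]
opening: 0.0134
```

>>> send_rows(increments=[[0,0,0,0],[0,0,0,0]])

```text
t: 4.12
ee_pos: [0.6279, -0.0308, 0.4447]
tcp_rot: [[0.032, 0.999, 0.0], [0.999, -0.032, 0.0], [0.0, 0.0, -1.0]]
contact_force: [1.2, 0.8, 0.5]
opening: 0.0138
```

>>> send_rows(increments=[[0.0068,0,0.0008,0],[0.0135,0,0.0014,0],[0.0203,-0.0005,0.0016,0],[0.027,-0.001,0.0017,0],[0.036,-0.001,0.0014,0],[0.045,-0.0015,0.0006,0],[0.054,-0.002,-0.0008,0],[0.0629,-0.002,-0.0023,0]])

```text
t: 4.78
ee_pos: [0.6912, -0.0331, 0.4421]
tcp_rot: [[0.032, 0.999, -0.0], [0.999, -0.032, -0.0], [-0.0, -0.0, -1.0]]
contact_force: [-0.4, -1.1, -0.2]
opening: 0.0134
```

>>> send_rows(increments=[[0.0055,0,-0.0013,0],[0.0105,0,-0.0026,0],[0.0105,0,-0.0026,0],[0.0105,0,-0.0026,0]])

```text
t: 5.12
ee_pos: [0.7011, -0.0333, 0.4394]
tcp_rot: [[0.033, 0.999, -0.0], [0.999, -0.033, -0.001], [-0.001, -0.0, -1.0]]
contact_force: [0.7, -3.8, -2.3]
opening: 0.0135
```

>>> send_rows(increments=[[0,0,0,0],[0,0,0,0],[0,0,0,0],[0,0,0,0],[0,0,0,0]], fingers=0.6)

```text
t: 5.53
ee_pos: [0.7005, -0.0326, 0.4405]
tcp_rot: [[0.032, 1.0, 0.0], [1.0, -0.032, 0.0], [0.0, 0.0, -1.0]]
contact_force: [0.3, -0.3, -0.6]
opening: 0.0431
```

>>> send_rows(increments=[[0,0,0.01,0],[0,0,0.025,0],[0,0,0.045,0],[0,0,0.065,0],[0,0,0.07,0],[0,0,0.07,0],[0,0,0.07,0],[0,0,0.07,0]])

```text
t: 6.2
ee_pos: [0.7011, -0.0329, 0.5081]
tcp_rot: [[0.032, 0.999, -0.002], [0.999, -0.032, 0.0], [0.0, -0.002, -1.0]]
contact_force: [-0.5, 0.3, 0.3]
opening: 0.0529
```

```bash
python3 - <<'E'
from h import *
o=get_obs(); print(o["ee_pos"],o["contact_force"],o["opening"])
S=grab_frame("side");T=grab_frame("top")
cv2.imwrite("pics/top1.png",T["image"][:,:,::-1]);cv2.imwrite("pics/side1.png",S["image"][:,:,::-1])
a=cv2.resize(S["image"][100:280,210:360],(500,600),interpolation=cv2.INTER_CUBIC);b=cv2.resize(T["image"][160:250,210:270],(300,450),interpolation=cv2.INTER_CUBIC); b=np.vstack([b,np.zeros((150,300,3),np.uint8)])
cv2.imwrite("pics/open.png",np.clip(np.hstack([a,b])[:,:,::-1]*1.5,0,255).astype(np.uint8))
E
```

```text
[ 0.70109708 -0.03289991  0.50813691] [-0.47589185  0.26053573  0.29527304] 0.0529036097163678
```

View pics/open.png

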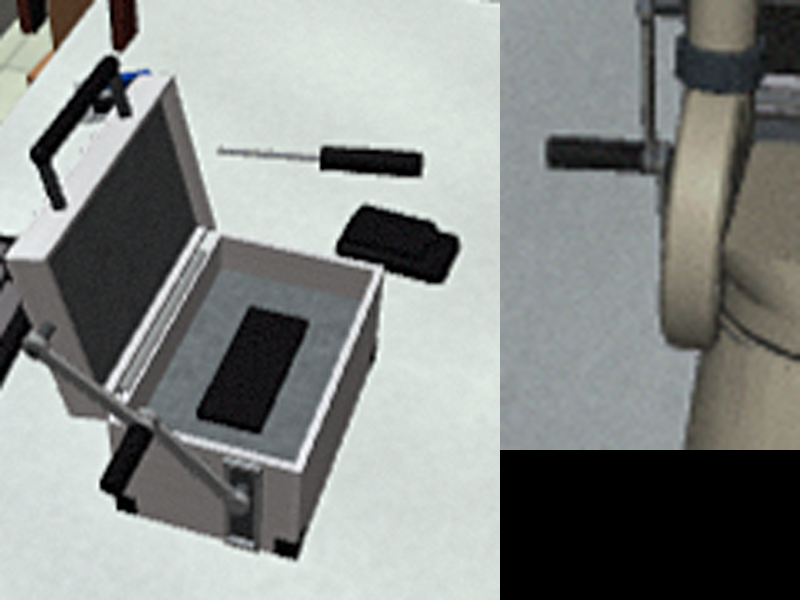

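The lid stands back, the fingers are clear at the top, and the stay is straight. The knuckle bar runs from about (112,484) to (145,432) in the left crop, and from (547,152) to (645,154) in the right crop. I'll triangulate it.

```bash
python3 - <<'E'
from h import *
np.set_printoptions(precision=4,suppress=True)
T=grab_frame("top");S=grab_frame("side")
t=lambda x,y:(210+(x-500)/5,160+y/5); s=lambda x,y:(210+x/3.333,100+y/3.333)
print("kb end",tri(T,t(547,152),S,s(112,484))); print("kb in",tri(T,t(640,154),S,s(145,432)))
print("pin",tri(T,t(645,5),S,s(40,341)))
for c in(222,228,234):
  g=cv2.cvtColor(T["image"],cv2.COLOR_RGB2GRAY)[182:200,c].astype(float); w=np.clip(75-g,0,None); r=(w*np.arange(182,200)).sum()/w.sum(); print(c,r,onz(T,c,r,.105))
# model
c0,yaw=np.array([.583,-.028]),-.033
ex,ey=np.array([np.cos(yaw),np.sin(yaw)]),np.array([-np.sin(yaw),np.cos(yaw)])
for n,x,y,z in(("k in",.07-.016,.125,.108),("k end",.07-.016,.185,.108),("pin",.1039,.125,.179),("bar mid",.1255,0,.272)): P=np.r_[c0+ex*x+ey*y,z]; print(n,P,proj(T,P),proj(S,P))
E
```

```text
kb end (array([0.6193, 0.1544, 0.1287]), np.float64(0.0012288933885282486))
kb in (array([0.6177, 0.105 , 0.1255]), np.float64(0.00514536986878996))
pin (array([0.6881, 0.0981, 0.1818]), np.float64(0.004078133919134298))
222 190.16573033707866 [0.623  0.1514 0.105 ]
228 190.5155807365439 [0.6224 0.1352 0.105 ]
234 190.78386167146974 [0.622 0.119 0.105]
k in [0.6411 0.0952 0.108 ] [242.8984 183.8224] [244.5307 229.1642]
k end [0.6431 0.1551 0.108 ] [220.6955 182.5989] [233.4956 248.9456]
pin [0.691  0.0935 0.179 ] [241.2076 160.8885] [220.8148 201.4274]
bar mid [ 0.7084 -0.0321  0.272 ] [291.822  147.4674] [231.9226 131.3393]
```

The links sit about 55° off vertical (pin to knuckle is 0.088 m, as specified), so the push is mostly downward. I'll press on the bar near its outer end with closed fingertips, following the swing.

>>> send_rows(increments=[[-0.008,0.02,0.005,0],[-0.02,0.045,0.005,0],[-0.032,0.07,0.005,0],[-0.045,0.095,0.005,0],[-0.058,0.12,0.005,0],[-0.07,0.145,0.005,0],[-0.08,0.163,0.005,0],[-0.085,0.171,0.005,0]], fingers=0)

```text
t: 7.07
ee_pos: [0.6144, 0.1404, 0.5152]
tcp_rot: [[0.029, 1.0, -0.0], [1.0, -0.029, 0.001], [0.001, -0.0, -1.0]]
contact_force: [-0.7, -0.3, 0.1]
opening: 0.0027
```

>>> send_rows(increments=[[0,0,-0.02,0],[0,0,-0.045,0],[0,0,-0.07,0],[0,0,-0.095,0],[0,0,-0.12,0],[0,0,-0.145,0],[0,0,-0.16,0],[0,0,-0.165,0]])

```text
t: 7.73
ee_pos: [0.6155, 0.1374, 0.3456]
tcp_rot: [[0.033, 0.999, -0.006], [0.999, -0.033, -0.001], [-0.002, -0.006, -1.0]]
contact_force: [-0.2, -0.4, -0.6]
opening: 0.0003
```

>>> send_rows(increments=[[0,0,0,0],[0,0,0,0]])

```text
t: 7.9
ee_pos: [0.6159, 0.1378, 0.3508]
tcp_rot: [[0.032, 0.999, 0.001], [0.999, -0.032, 0.0], [0.0, 0.001, -1.0]]
contact_force: [1.7, -0.6, 0.5]
opening: 0.0005
```

```bash
python3 - <<'E'
from h import *
o=get_obs(); print(o["ee_pos"],o["contact_force"],o["opening"])
S=grab_frame("side")
a=cv2.resize(S["image"][130:280,190:340],(600,600),interpolation=cv2.INTER_CUBIC)
cv2.imwrite("pics/kn.png",np.clip(a[:,:,::-1]*1.5,0,255).astype(np.uint8))
E
```

```text
[0.61590978 0.13775769 0.35083996] [ 1.68216671 -0.64188688  0.53214859] 0.0005496609454035578
```

View pics/kn.png

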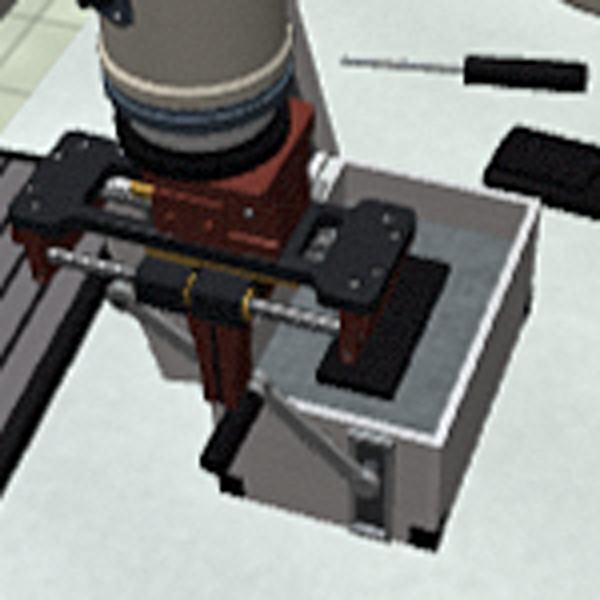

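The closed tips (225,395) stand just above the knuckle bar, (205,465) to (260,395). Next I press down and to the rear in small steps.

>>> send_rows(increments=[[0,0,-0.008,0],[0,0,-0.016,0],[0,0,-0.022,0],[0.001,0,-0.026,0],[0.002,0,-0.029,0],[0.003,0,-0.031,0],[0.004,0,-0.033,0],[0.004,0,-0.033,0]])

```text
t: 8.62
ee_pos: [0.6199, 0.1381, 0.3168]
tcp_rot: [[0.032, 0.999, -0.0], [0.999, -0.032, -0.0], [-0.0, -0.0, -1.0]]
contact_force: [0.2, -1.4, 0.2]
opening: 0.0005
```

>>> send_rows(increments=[[0.001,0,-0.0015,0],[0.002,0,-0.003,0],[0.003,0,-0.0045,0],[0.004,0,-0.006,0]])

```text
t: 8.95
ee_pos: [0.624, 0.1381, 0.3114]
tcp_rot: [[0.032, 0.999, 0.001], [0.999, -0.032, 0.0], [0.0, 0.001, -1.0]]
contact_force: [0.7, 0.1, 1.6]
opening: 0.0004
```

>>> send_rows(increments=[[0.001,0,-0.0015,0],[0.002,0,-0.003,0],[0.003,0,-0.0045,0],[0.004,0,-0.006,0]])

```text
t: 9.28
ee_pos: [0.6282, 0.1379, 0.3058]
tcp_rot: [[0.032, 0.999, 0.002], [0.999, -0.032, -0.0], [-0.0, 0.002, -1.0]]
contact_force: [1.7, -0.8, 6.4]
opening: 0.0005
```

>>> send_rows(increments=[[0.001,0,-0.0015,0],[0.002,0,-0.003,0],[0.003,0,-0.0045,0],[0.003,0,-0.0045,0]])

```text
t: 9.62
ee_pos: [0.6315, 0.1378, 0.302]
tcp_rot: [[0.032, 0.999, 0.004], [0.999, -0.032, -0.0], [0.0, 0.004, -1.0]]
contact_force: [3.9, -1.6, 6.0]
opening: 0.0004
```

>>> send_rows(increments=[[0.001,0,-0.0015,0],[0.002,0,-0.003,0],[0.003,0,-0.0045,0],[0.003,0,-0.0045,0]])

```text
t: 9.95
ee_pos: [0.6346, 0.1377, 0.2985]
tcp_rot: [[0.033, 0.999, 0.006], [0.999, -0.033, -0.0], [0.0, 0.006, -1.0]]
contact_force: [4.1, -2.1, 8.8]
opening: 0.0005
```

```bash
python3 - <<'E'
from h import *
o=get_obs(); print(o["ee_pos"],o["contact_force"],o["opening"])
S=grab_frame("side")
a=cv2.resize(S["image"][130:280,190:340],(600,600),interpolation=cv2.INTER_CUBIC)
cv2.imwrite("pics/kn2.png",np.clip(a[:,:,::-1]*1.5,0,255).astype(np.uint8))
E
```

```text
[0.63463359 0.13770333 0.29850881] [ 4.07583464 -2.08408389  8.75150391] 0.0005138383349141501
```

View pics/kn2.png

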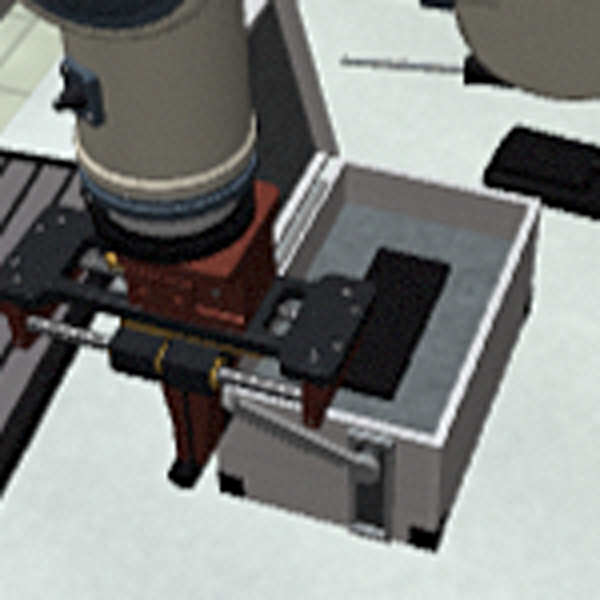

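The lid still stands back. The knuckle is pushed down and the lower link runs from (235,397) to (370,462) with its foot near the guide's top. I'll work out the angle on the stay's plane.

```bash
cat >> h.py <<'E'
C0,YAW=np.array([.583,-.028]),-.033
def onside(f,u,v,yc):
    o,d=ray(f,u,v); ex=np.array([np.cos(YAW),np.sin(YAW)]); ey=np.array([-ex[1],ex[0]])
    s=(yc-ey@(o[:2]-C0))/(ey@d[:2]); P=o+s*d; return np.array([ex@(P[:2]-C0)-.07,P[2]-.1])  # rel. hinge
E
python3 - <<'E'
from h import *
np.set_printoptions(precision=4,suppress=True)
S=grab_frame("side"); s=lambda x,y:(190+x/4,130+y/4)
K=onside(S,*s(232,398),.122);F=onside(S,*s(370,461),.12); print("now knuckle,foot",K,F,np.linalg.norm(K-F))
k=onside(S,*s(262,388),.122);f=onside(S,*s(370,480),.12);p=onside(S,*s(122,293),.122); print("before k,f,pin",k,f,p,np.linalg.norm(k-f),np.linalg.norm(k-p))
ang=lambda a,b:np.arctan2(*(b-a)[::-1])
print("bend now with pin",ang(p,K)-ang(K,F),"before",ang(p,k)-ang(k,f))
E
```

```text
now knuckle,foot [-0.0231  0.0063] [-0.1049 -0.0188] 0.08559197924427374
before k,f,pin [-0.042   0.0218] [-0.105 -0.036] [0.0372 0.0696] 0.08547790245229399 0.09258182650200844
bend now with pin 0.5116420993265827 before -0.20090051864302216
```

>>> send_rows(increments=[[0.001,0,-0.0015,0],[0.002,0,-0.003,0],[0.003,0,-0.0045,0],[0.003,0,-0.0045,0],[0.003,0,-0.0045,0]])

```text
t: 10.47
ee_pos: [0.6376, 0.1375, 0.2956]
tcp_rot: [[0.033, 0.999, 0.008], [0.999, -0.033, -0.0], [0.0, 0.008, -1.0]]
contact_force: [2.6, -2.2, 13.0]
opening: 0.0005
```

```bash
python3 - <<'E'
from h import *
o=get_obs(); print(o["ee_pos"],o["contact_force"],o["opening"])
S=grab_frame("side")
a=cv2.resize(S["image"][130:280,190:340],(600,600),interpolation=cv2.INTER_CUBIC)
cv2.imwrite("pics/kn3.png",np.clip(a[:,:,::-1]*1.5,0,255).astype(np.uint8))
b=cv2.imread("pics/kn2.png"); print(np.argwhere(np.abs(cv2.imread("pics/kn3.png").astype(int)-b).sum(2)[420:500,330:400]>200).mean(0))
g=cv2.cvtColor(a,cv2.COLOR_RGB2GRAY); print(g[436:500:4,370],cv2.cvtColor(b,cv2.COLOR_BGR2GRAY)[436:500:4,370]/1.5)
E
```

```text
[0.63762329 0.13754072 0.29561506] [ 2.61754797 -2.20959489 13.03701932] 0.0005030517383054716
[28.82932166 27.1356674 ]
[42 68 99 98 68 47 44 50 43 26 22 21 21 25 22 24] [ 97.33333333  70.66666667  44.66666667  46.          59.33333333
  86.         102.66666667  84.66666667  54.          42.
  48.          48.66666667  33.33333333  22.66666667  23.33333333
  24.66666667]
```

The foot rose another 11 mm or so, putting the bend at about 0.75 rad and the knuckle near 1.2. I'll lift off and look again.

>>> send_rows(increments=[[-0.002,0,0.006,0],[-0.003,0,0.015,0],[-0.003,0,0.03,0],[-0.003,0,0.06,0],[-0.003,0,0.1,0],[-0.003,0,0.14,0],[-0.003,0,0.18,0],[-0.003,0,0.22,0]])

```text
t: 11.18
ee_pos: [0.6332, 0.1383, 0.5126]
tcp_rot: [[0.031, 1.0, -0.003], [1.0, -0.031, -0.0], [-0.0, -0.003, -1.0]]
contact_force: [1.5, 0.6, 0.8]
opening: 0.0004
```

```bash
python3 - <<'E'
from h import *
o=get_obs(); print(o["ee_pos"],o["contact_force"],o["opening"])
S=grab_frame("side")
a=cv2.resize(S["image"][100:280,180:330],(500,600),interpolation=cv2.INTER_CUBIC)
cv2.imwrite("pics/kn4.png",np.clip(a[:,:,::-1]*1.5,0,255).astype(np.uint8))
E
```

```text
[0.6332017  0.13832375 0.51261488] [1.54222455 0.57291934 0.83857024] 0.0003654242468109925
```

View pics/kn4.png

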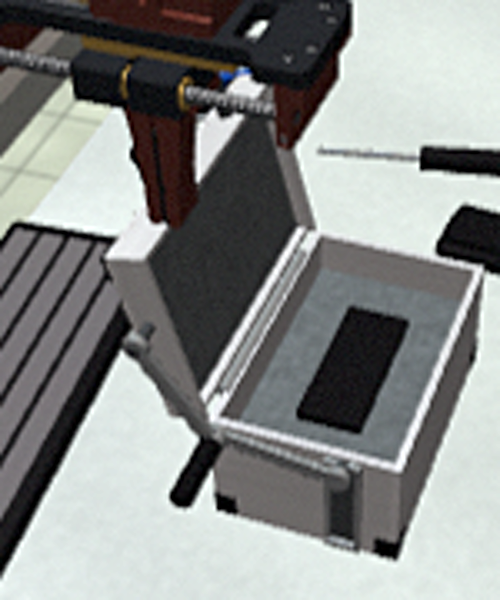

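The stay is clearly folded: pin (138,340), knuckle (215,430), foot (343,475). The lid stands back with nothing touching. I'll check the angle and go back over the bar.

```bash
python3 - <<'E'
from h import *
S=grab_frame("side"); s=lambda x,y:(180+x/3.333,100+y/3.333)
p,K,F=[onside(S,*s(*q),.122) for q in((138,340),(214,430),(343,474))]
ang=lambda a,b:np.arctan2(*(b-a)[::-1]); print(p,K,F,"bend",ang(p,K)-ang(K,F))
E
```

```text
[0.03452379 0.07427182] [-0.01366189  0.00443335] [-0.10648557 -0.00511739] bend 0.864310814374587
```

>>> send_rows(increments=[[0.009,-0.02,0.008,0],[0.02,-0.045,0.008,0],[0.031,-0.07,0.008,0],[0.042,-0.095,0.008,0],[0.053,-0.12,0.008,0],[0.064,-0.145,0.008,0],[0.071,-0.163,0.008,0],[0.0745,-0.171,0.008,0]], fingers=0.6)

```text
t: 11.95
ee_pos: [0.7093, -0.0355, 0.5171]
tcp_rot: [[0.034, 0.999, -0.004], [0.999, -0.034, 0.0], [-0.0, -0.004, -1.0]]
contact_force: [0.1, -0.1, -0.6]
opening: 0.05
```

>>> send_rows(increments=[[0,0,0,0],[0,0,0,0],[0,0,0,0]])

```text
t: 12.2
ee_pos: [0.708, -0.0316, 0.5196]
tcp_rot: [[0.031, 1.0, -0.0], [1.0, -0.031, 0.001], [0.001, -0.0, -1.0]]
contact_force: [-0.2, 1.3, 0.3]
opening: 0.0524
```

Knuckle is about 1.14 (bend 0.86), so it counts as broken. Descending to the bar and closing.

>>> send_rows(increments=[[0,0,-0.012,0],[0,0,-0.028,0],[0,0,-0.044,0],[0,0,-0.058,0],[0,0,-0.068,0],[0,0,-0.076,0],[0,0,-0.082,0],[0,0,-0.082,0]])

```text
t: 12.87
ee_pos: [0.708, -0.032, 0.4365]
tcp_rot: [[0.031, 1.0, -0.002], [1.0, -0.031, 0.0], [0.0, -0.002, -1.0]]
contact_force: [-0.4, 0.0, 0.1]
opening: 0.0528
```

>>> send_rows(increments=[[0,0,0,0],[0,0,0,0],[0,0,0,0],[0,0,0,0],[0,0,0,0],[0,0,0,0],[0,0,0,0]], fingers=0, force=20)

```text
t: 13.45
ee_pos: [0.7075, -0.0329, 0.4377]
tcp_rot: [[0.032, 0.999, -0.003], [0.999, -0.032, 0.0], [0.0, -0.003, -1.0]]
contact_force: [-7.0, -0.6, 2.2]
opening: 0.0133
```

```bash
python3 - <<'E'
import numpy as np
R,o=.18062,.0831
P=lambda t:np.array([-R*np.cos(t+o),-.033*-R*np.cos(t+o),R*np.sin(t+o)])
th=1.8
for n in range(4):
    print(round(th,2),[list(np.round(P(th-.055*k)-P(th),4))+[0] for k in range(1,9)]); th-=.44
E
```

```text
1.8 [[np.float64(-0.0095), np.float64(0.0003), np.float64(0.0028), 0], [np.float64(-0.0192), np.float64(0.0006), np.float64(0.0051), 0], [np.float64(-0.029), np.float64(0.001), np.float64(0.0068), 0], [np.float64(-0.0388), np.float64(0.0013), np.float64(0.008), 0], [np.float64(-0.0488), np.float64(0.0016), np.float64(0.0086), 0], [np.float64(-0.0587), np.float64(0.0019), np.float64(0.0087), 0], [np.float64(-0.0686), np.float64(0.0023), np.float64(0.0083), 0], [np.float64(-0.0785), np.float64(0.0026), np.float64(0.0073), 0]]
1.36 [[np.float64(-0.0098), np.float64(0.0003), np.float64(-0.0015), 0], [np.float64(-0.0195), np.float64(0.0006), np.float64(-0.0036), 0], [np.float64(-0.0291), np.float64(0.001), np.float64(-0.0062), 0], [np.float64(-0.0385), np.float64(0.0013), np.float64(-0.0093), 0], [np.float64(-0.0478), np.float64(0.0016), np.float64(-0.013), 0], [np.float64(-0.0568), np.float64(0.0019), np.float64(-0.0171), 0], [np.float64(-0.0656), np.float64(0.0022), np.float64(-0.0218), 0], [np.float64(-0.0741), np.float64(0.0024), np.float64(-0.0269), 0]]
0.92 [[np.float64(-0.0082), np
[... 349 characters left out ...]
, np.float64(-0.0397), 0], [np.float64(-0.0501), np.float64(0.0017), np.float64(-0.0476), 0], [np.float64(-0.0556), np.float64(0.0018), np.float64(-0.0559), 0]]
0.48 [[np.float64(-0.0051), np.float64(0.0002), np.float64(-0.0085), 0], [np.float64(-0.0097), np.float64(0.0003), np.float64(-0.0173), 0], [np.float64(-0.0138), np.float64(0.0005), np.float64(-0.0264), 0], [np.float64(-0.0174), np.float64(0.0006), np.float64(-0.0357), 0], [np.float64(-0.0204), np.float64(0.0007), np.float64(-0.0451), 0], [np.float64(-0.023), np.float64(0.0008), np.float64(-0.0547), 0], [np.float64(-0.025), np.float64(0.0008), np.float64(-0.0644), 0], [np.float64(-0.0265), np.float64(0.0009), np.float64(-0.0742), 0]]
```

>>> send_rows(increments=[[-0.0095,0,0.0028,0],[-0.019,0.0005,0.005,0],[-0.029,0.001,0.007,0],[-0.039,0.0013,0.008,0],[-0.049,0.0016,0.0086,0],[-0.0587,0.002,0.0087,0],[-0.0686,0.0023,0.0083,0],[-0.0785,0.0026,0.0073,0]])

```text
t: 14.12
ee_pos: [0.6294, -0.0303, 0.4456]
tcp_rot: [[0.032, 0.999, 0.003], [0.999, -0.032, -0.0], [0.0, 0.003, -1.0]]
contact_force: [1.8, 0.9, -0.9]
opening: 0.0132
```

>>> send_rows(increments=[[-0.0098,0,-0.0015,0],[-0.0195,0.0006,-0.0036,0],[-0.029,0.001,-0.0062,0],[-0.0385,0.0013,-0.0093,0],[-0.0478,0.0016,-0.013,0],[-0.0568,0.0019,-0.017,0],[-0.0656,0.0022,-0.0218,0],[-0.074,0.0024,-0.027,0]])

```text
t: 14.78
ee_pos: [0.5553, -0.0276, 0.4181]
tcp_rot: [[0.032, 1.0, 0.001], [1.0, -0.032, 0.001], [0.001, 0.001, -1.0]]
contact_force: [0.7, 0.4, 0.1]
opening: 0.0134
```

>>> send_rows(increments=[[-0.0082,0,-0.0056,0],[-0.016,0.0005,-0.0116,0],[-0.0237,0.0008,-0.018,0],[-0.031,0.001,-0.025,0],[-0.0377,0.0012,-0.032,0],[-0.044,0.0015,-0.04,0],[-0.05,0.0017,-0.0476,0],[-0.0556,0.0018,-0.056,0]])

```text
t: 15.45
ee_pos: [0.4998, -0.0258, 0.362]
tcp_rot: [[0.032, 1.0, 0.001], [1.0, -0.032, 0.001], [0.001, 0.001, -1.0]]
contact_force: [-0.5, 2.4, 1.2]
opening: 0.0139
```

>>> send_rows(increments=[[-0.0051,0,-0.0085,0],[-0.0097,0,-0.0173,0],[-0.0138,0.0005,-0.0264,0],[-0.0174,0.0006,-0.0357,0],[-0.0204,0.0007,-0.045,0],[-0.0204,0.0007,-0.045,0],[-0.0204,0.0007,-0.045,0]])

```text
t: 16.03
ee_pos: [0.4794, -0.0252, 0.3158]
tcp_rot: [[0.032, 0.999, -0.002], [0.999, -0.032, 0.001], [0.001, -0.002, -1.0]]
contact_force: [-3.3, 3.8, -2.7]
opening: 0.0132
```

>>> send_rows(increments=[[-0.002,0,-0.008,0],[-0.0037,0,-0.016,0],[-0.005,0,-0.023,0],[-0.0058,0,-0.029,0],[-0.0064,0,-0.033,0],[-0.0068,0,-0.0363,0],[-0.0068,0,-0.0363,0],[-0.0068,0,-0.0363,0]])

```text
t: 16.7
ee_pos: [0.4725, -0.025, 0.2801]
tcp_rot: [[0.032, 0.999, -0.003], [0.999, -0.032, 0.001], [0.001, -0.003, -1.0]]
contact_force: [-6.2, 4.2, -1.7]
opening: 0.0138
```

>>> send_rows(increments=[[0,0,-0.001,0],[0,0,-0.0015,0],[0,0,-0.002,0],[0,0,-0.002,0]])

```text
t: 17.03
ee_pos: [0.4724, -0.025, 0.2782]
tcp_rot: [[0.032, 0.999, -0.004], [0.999, -0.032, 0.001], [0.001, -0.004, -1.0]]
contact_force: [-8.0, 5.3, -0.9]
opening: 0.0135
```

>>> send_rows(increments=[[-0.001,0.001,-0.001,0],[-0.0015,0.001,-0.002,0],[-0.0015,0.001,-0.003,0],[-0.0015,0.001,-0.003,0]])

```text
t: 17.37
ee_pos: [0.4715, -0.0246, 0.2759]
tcp_rot: [[0.032, 0.999, 0.0], [0.999, -0.032, -0.001], [-0.001, 0.0, -1.0]]
contact_force: [-3.4, -0.5, 0.1]
opening: 0.0135
```

>>> send_rows(increments=[[0,0,-0.001,0],[0,0,-0.002,0],[0,0,-0.002,0]])

```text
t: 17.62
ee_pos: [0.4714, -0.0246, 0.2757]
tcp_rot: [[0.032, 0.999, 0.001], [0.999, -0.032, -0.001], [-0.001, 0.001, -1.0]]
contact_force: [-8.1, -0.5, 9.3]
opening: 0.0138
```

Down force built up to 9 N and the TCP stopped at z = 0.2757, so the lid is seated. Releasing at 35 mm opening and retreating.

>>> send_rows(increments=[[0,0,0.002,0],[0,0,0.002,0],[0,0,0.002,0],[0,0,0.002,0],[0,0,0.002,0]], fingers=0.4)

```text
t: 18.03
ee_pos: [0.4715, -0.0244, 0.2753]
tcp_rot: [[0.032, 0.999, -0.0], [0.999, -0.032, 0.0], [0.0, -0.0, -1.0]]
contact_force: [-0.6, 0.4, 0.7]
opening: 0.0348
```

>>> send_rows(increments=[[0,0,0.01,0],[0,0,0.025,0],[0,0,0.045,0],[0,0,0.075,0],[-0.02,-0.02,0.1,0],[-0.04,-0.04,0.13,0],[-0.06,-0.06,0.15,0],[-0.08,-0.08,0.15,0]])

```text
t: 18.7
ee_pos: [0.3902, -0.1047, 0.4315]
tcp_rot: [[0.031, 0.999, 0.008], [1.0, -0.031, -0.003], [-0.003, 0.008, -1.0]]
contact_force: [1.2, -1.3, 0.8]
opening: 0.0354
```

>>> send_rows(increments=[[-0.01,-0.03,0.02,0],[-0.02,-0.06,0.04,0],[-0.03,-0.09,0.04,0],[-0.03,-0.12,0.04,0],[-0.03,-0.15,0.04,0],[-0.03,-0.15,0.04,0]])

```text
t: 19.2
ee_pos: [0.3608, -0.258, 0.4652]
tcp_rot: [[0.037, 0.999, -0.001], [0.999, -0.037, -0.001], [-0.001, -0.001, -1.0]]
contact_force: [-0.3, 0.5, -1.0]
opening: 0.0352
```

```bash
python3 - <<'E'
from h import *
np.set_printoptions(precision=4,suppress=True)
o=get_obs(); print(o["t"],o["ee_pos"],o["contact_force"],o["opening"])
S=grab_frame("side");T=grab_frame("top")
cv2.imwrite("pics/top9.png",T["image"][:,:,::-1])
a=cv2.resize(S["image"][120:370,190:370],(432,600),interpolation=cv2.INTER_CUBIC);b=cv2.resize(T["image"][150:260,150:430],(368,145)); b=np.vstack([b,np.zeros((455,368,3),np.uint8)])
cv2.imwrite("pics/end.png",np.clip(np.hstack([a,b])[:,:,::-1]*1.5,0,255).astype(np.uint8))
d=np.abs(cv2.imread("pics/top0.png").astype(int)-cv2.imread("pics/top9.png")).sum(2)
print("changed px meter, mouse, driver:",[(d[r0:r1,c0:c1]>60).sum() for r0,r1,c0,c1 in((175,245,160,208),(208,256,352,390),(160,240,395,425))])
E
```

```text
19.2 [ 0.3608 -0.258   0.4652] [-0.2529  0.4523 -0.9697] 0.03517415699791406
changed px meter, mouse, driver: [np.int64(0), np.int64(0), np.int64(0)]
```

View pics/end.png

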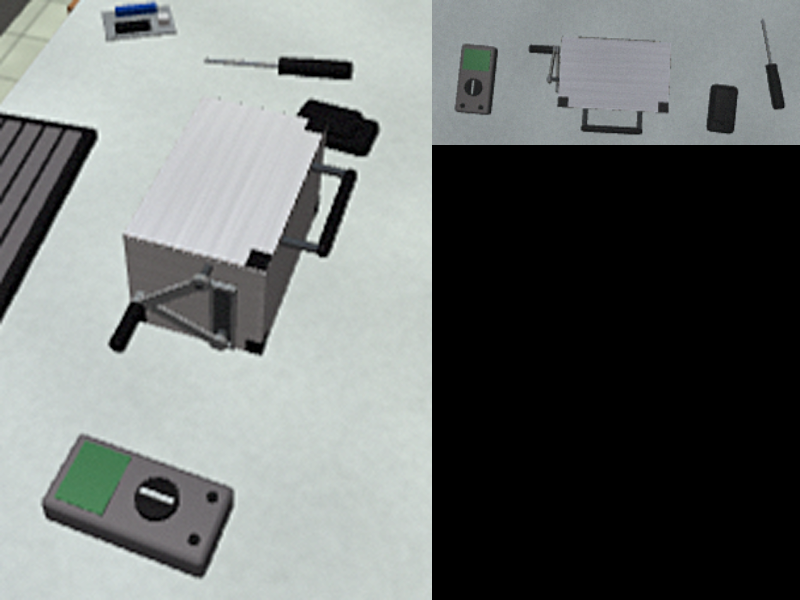

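The lid is shut, the stay is folded towards the hinge, and the meter, mouse and screwdriver are in place. One numeric check on the angles.

```bash
python3 - <<'E'
from h import *
np.set_printoptions(precision=4,suppress=True)
S=grab_frame("side");T=grab_frame("top"); s=lambda x,y:(190+x/2.4,120+y/2.4); t=lambda x,y:(150+(x-432)/1.314,150+y/1.318)
p,K,F=[onside(S,*s(*q),.122) for q in((200,283),(137,303),(218,341))]
ang=lambda a,b:np.arctan2(*(b-a)[::-1]); print(p,K,F,"bend",(ang(p,K)-ang(K,F))%(2*np.pi))
print("bar ends",tri(S,s(350,178),T,t(643,129)),tri(S,s(322,250),T,t(583,127)))
print("lid front-left top corner, x,z on side plane:",onside(S,*s(266,268),.11),"rear",onside(S,*s(124,235),.11))
E
```

```text
[-0.0838  0.0008] [-0.0166 -0.0563] [-0.1017 -0.0811] bend 2.1535902185334517
bar ends (array([ 0.4712, -0.0913,  0.0975]), np.float64(0.003905232978579614)) (array([0.4737, 0.0311, 0.1131]), np.float64(0.002391370765852307))
lid front-left top corner, x,z on side plane: [-0.1431  0.0316] rear [-0.0039  0.0256]
```

```bash
python3 -c "
from workcell import sign_off
print(sign_off())"
```

```text
the job is handed in; nothing more can be done
None
```

I closed the case and handed the job in at about 19 s of robot time. I lifted the lid by its bar past upright and released it. I then pressed the knuckle bar down and to the rear with closed fingertips until the stay folded, took the bar again and lowered the lid along its arc. It seated with about 9 N of down force, and I let go and retreated.

**Last checks**
- **Lid:** it looks shut. Its top edge measures 26–32 mm above the hinge line, against 30 mm expected.
- **Stay:** it is folded towards the hinge. The bend is about 2.15 rad, so the knuckle is near 0.
- **Meter, mouse and screwdriver:** no pixels changed around them in the top view.
- **Gripper:** it is clear of everything, and the measured force is down to sensor noise.

**Checks that disagreed**
- **Bar and pin heights:** hand-picked pixels put the bar at 98–113 mm and the stay pin level with the hinge. I expected 115 mm for the bar and 15 mm above the hinge for the pin. Both errors are on the low side, so neither suggests the lid is still open. I put them down to picking points in a coarse picture.
- **Seating height:** the lid seated about 5 mm lower than I had calculated. That fits the bar sitting slightly off-centre in the fingers.

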